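# Fill the table caddy from the colour rack

### The arm

A 6-joint arm with a two-finger parallel gripper is mounted at the origin on the work surface. World frame = base frame: x ahead of the robot, y to its left, z up, the work surface at z = 0. Lengths are in m, angles in rad, forces in N, time in s.
With the tool pointing down it reaches from about 0.35 to 0.775 m from the base axis. Payload 5.5 kg.
Tool frame: the origin (TCP) lies midway between the tips of the shut fingers; the grasp point (between the pads) lies 19 mm behind it; z points along the fingers, y is the line along which they close (so a half turn about z gives the same grasp; the last joint's range is limited). The gripper opens to 85 mm and grips with 20 to 120 N. Pads are 22 mm wide; open, the fingers measure 114 mm over their backs; the gripper's body (76 mm by 85 mm) begins 54 mm behind the grasp point. The pads swing forward as they close: fully open they stand 13 mm farther back than shut.
Start: joints at [-1.326, 0.313, 0.046, 1.304, 0, 1.431], TCP at [0.216, -0.533, 0.231] pointing down, gripper open.
Joint ranges: [-2.76, 2.76], [-0.86, 1.69], [-1.03, 1.26], [-2.2, 2.34], [-1.47, 1.5], [-3.14, 3.14]. Speed limits (rad/s): [2.57, 2.57, 3.14, 3.14, 3.14, 3.14].

### API

Orientations are given as a unit quaternion [w, x, y, z].
In Python, from workcell import env gives the robot as it stands. The module is installed in compiled form; this text tells all that it offers.
- The arm moves only by the tool carry_out, never from a script. Its argument "series" is a list of rows, each an object with "delta_rot": the turn, a rotation vector about the world's x, y, z normalised to -1 to 1, where 1 is 0.1 rad, a list of three; "travel": the shift along the world's x, y, z normalised to -1 to 1, where 1 is 0.025 m, a list of three; "fingers": the closure, from -1 (fully open) to 1 (shut). In form: [{"delta_rot": [ax, ay, az], "travel": [tx, ty, tz], "fingers": fingers}, ...]. A call has 1 to 5 rows; each row shifts and turns the commanded pose from where the row before left it; what a row does not reach is not made up. A row lasts 1/8 s, in which the tool goes at most 62.5 mm and 10.7 degrees, less where a joint would pass 70% of its speed; a pose out of reach is approached as far as the arm can. A call with a number of a shift or a turn outside -1 to 1 is refused whole. A call with a gripper value outside its range is refused whole. The fingers move at their own pace and stop on an object; "squeeze" is the grip in N (left out, the last holds). Time passes only in rows, so rows that do not move let the fingers close. It gives the time, the measured TCP pose, the force, the opening and the grip force at its end, in the units of the state.
- env.get_state(): the state, without advancing time (a new reading comes with each control period).
- env.read_camera(name): name is "side" or "top" or "wrist"; returns a dict with "color" (420x560x3 uint8, red, green, blue), "fx", "fy", "cx", "cy" (pixels), "D" ([k1, k2, p1, p2, k3] as OpenCV has them; the pictures are not rectified), "world_from_camera" (4x4, takes a point from camera to world coordinates); the wrist camera has in their place "hand_eye" (4x4, takes a point from camera to tool coordinates, whose origin is the TCP and whose axes are the flange's). Camera axes: x right, y up, looking along -z (the intrinsics and any distortion apply to the point x, -y, -z); pixel columns grow to the right and rows downward; lengths in m; the calibration is good to about 2 mm. A picture is of the moment at which its call begins: read the wrist's pose just before it. There is no depth.
- env.hand_in(): hands the job in; it is judged then, once.
The state is a dict: "clock": time; "joint_pos": joint angles; "qvel": joint speeds; "tau": joint torques, N m; "tcp_pos": TCP position; "orientation": TCP orientation; "wrist_force": force on the tool from outside, world axes, zero at the start; "ft_torque": the same for the moment, N m; "finger_gap": finger opening in m; "grip_force": force on a finger pad.
Only numpy, scipy, OpenCV 4.12 (cv2) and the standard library are available. Lean on these libraries where they do the work, as an engineer would, in place of code of your own. Each camera call takes 0.05 s, during which the arm holds its last target. There are 200 camera calls.

### The job

Move the four paint bottles from the dark colour rack into the empty plywood caddy for the next painter, one bottle to a compartment, standing upright and in the same left-to-right order as the fired swatches on the rack, so that the painter can tell by the swatches what each paint will look like once fired. Set the bottles down without dropping or tipping them, and leave the white figurine where it is.

Things in the scene. Friction and masses are not known exactly. Their poses are not given: they have to be found in the camera images.
- bottle_red: Loose red paint bottle, rigid, 0.08-0.17 kg: upright round body 42 mm in diameter and 76 mm high, red with a white label band round its lower part; above it a narrow shoulder and a white cap 26 mm in diameter with a red dab on top; 105 mm high in all. Origin: centre of its underside, z up along its axis. It starts in the rack compartment beside the swatch of its own colour, any yaw.
- bottle_yellow: Loose yellow paint bottle, rigid, 0.08-0.17 kg: upright round body 42 mm in diameter and 76 mm high, yellow with a white label band round its lower part; above it a narrow shoulder and a white cap 26 mm in diameter with a yellow dab on top; 105 mm high in all. Origin: centre of its underside, z up along its axis. It starts in the rack compartment beside the swatch of its own colour, any yaw.
- bottle_green: Loose green paint bottle, rigid, 0.08-0.17 kg: upright round body 42 mm in diameter and 76 mm high, green with a white label band round its lower part; above it a narrow shoulder and a white cap 26 mm in diameter with a green dab on top; 105 mm high in all. Origin: centre of its underside, z up along its axis. It starts in the rack compartment beside the swatch of its own colour, any yaw.
- bottle_blue: Loose blue paint bottle, rigid, 0.08-0.17 kg: upright round body 42 mm in diameter and 76 mm high, blue with a white label band round its lower part; above it a narrow shoulder and a white cap 26 mm in diameter with a blue dab on top; 105 mm high in all. Origin: centre of its underside, z up along its axis. It starts in the rack compartment beside the swatch of its own colour, any yaw.
- swatch_red: Fixed red fired swatch tile, 44 x 44 x 6 mm, on the rack's ledge beside one compartment. Origin: the tile's centre, 64 mm along the rack's +x from the centre of its compartment; same yaw as the rack. Which swatch is beside which compartment changes from start to start.
- swatch_yellow: Fixed yellow fired swatch tile, 44 x 44 x 6 mm, on the rack's ledge beside one compartment. Origin: the tile's centre, 64 mm along the rack's +x from the centre of its compartment; same yaw as the rack. Which swatch is beside which compartment changes from start to start.
- swatch_green: Fixed green fired swatch tile, 44 x 44 x 6 mm, on the rack's ledge beside one compartment. Origin: the tile's centre, 64 mm along the rack's +x from the centre of its compartment; same yaw as the rack. Which swatch is beside which compartment changes from start to start.
- swatch_blue: Fixed blue fired swatch tile, 44 x 44 x 6 mm, on the rack's ledge beside one compartment. Origin: the tile's centre, 64 mm along the rack's +x from the centre of its compartment; same yaw as the rack. Which swatch is beside which compartment changes from start to start.
- rack: Dark wood colour rack, fixed: four 60 x 60 mm compartments (inside) in a row, centres at x = 0, y = +99, +33, -33, -99 mm (robot's side is -x, +y is left from there); floor 8, walls and dividers 35, end boards 56 mm above the table; outside 282 (y) x 76 mm. A swatch ledge on its +x side, 33 mm high, to x = 94 mm. Origin: centre of the underside, z up. On the left or right, turned up to 0.3 rad.
- caddy: Pale plywood table caddy, fixed, empty: four 60 x 60 mm compartments (inside) in a row, centres at x = 0, y = +99, +33, -33, -99 mm (robot's side is -x, +y is left from there); floor 8, walls and dividers 35, end boards 56 mm above the table; outside 282 (y) x 76 mm. Origin: centre of the underside, z up. On the other side from the rack, turned up to 0.3 rad.
- figurine: Loose unglazed white figurine of a lady in a wide skirt, 88 mm wide at the foot, 169 mm high, fragile, beyond the racks. Origin: centre of its underside. To be left alone.
Not all that is in view belongs to the job. Of the things that look like the bottle_red, the middle-sized one is meant.

How it is judged:
By the outcome, as a careful person would: the job done as asked, in the order asked, and still so for the second after the job is handed in, with the robot touching nothing.
It also fails if it takes over 99 s, if anything falls off the work surface, if the arm or the gripper's body presses on something with over 40 N, if the wrist force passes 120 N, or if a joint passes its speed limit or range.

## Working session

There is one attempt and no reset: what is moved stays moved. The work goes in short steps, Python scripts to look and compute and a tool call to move; the robot and the scene stay as the last step left them, time stands still between calls to the robot, and variables do not carry over. Pictures are saved under pics/ and viewed, at most 14 in all, crops included, and the job is handed in when it is done.

Besides the shell and the picture viewer there is one more tool, called after ">>>" by a JSON object that holds its "method" and its "body", one argument or row to a line. carry_out: Moves the arm, as the interface text tells. Its arguments: {"type":"object","properties":{"series":{"type":"array","items":{"type":"object","properties":{"delta_rot":{"type":"array","items":{"type":"number"}},"travel":{"type":"array","items":{"type":"number"}},"fingers":{"type":"number"}}}},"squeeze":{"type":"number"}},"required":["series"]}

```bash
mkdir -p pics; cat > h.py <<'E'
import numpy as np, cv2
from workcell import env
def save(n,f):
    c=env.read_camera(n); cv2.imwrite(f,c["color"][:,:,::-1]); return c
def K(c): return np.array([[c["fx"],0,c["cx"]],[0,c["fy"],c["cy"]],[0,0,1.]])
def pix(c,p,z,T=None):
    T=c["world_from_camera"] if T is None else T; T=np.array(T)
    u=cv2.undistortPoints(np.array(p,float).reshape(-1,1,2),K(c),np.array(c["D"],float)).reshape(-1,2)
    d=np.c_[u[:,0],-u[:,1],-np.ones(len(u))]@T[:3,:3].T; o=T[:3,3]
    return o+d*((z-o[2])/d[:,2])[:,None]
E
python3 - <<'E'
from h import *
s=env.get_state();print(s)
import pickle
d={}
for n in("top","side"):
    c=save(n,f"pics/{n}0.png"); d[n]=c; print(n,np.round(c["world_from_camera"],3).tolist(),c["fx"],c["D"])
pickle.dump(d,open("d.pkl","wb"))
E
```

```text
{'clock': 0.0, 'joint_pos': array([-1.32559111e+00,  3.14000579e-01,  4.49739562e-02,  1.30361863e+00,
       -1.63680429e-06,  1.43120611e+00]), 'qvel': array([-5.64430127e-05,  9.10547129e-04, -4.12080792e-04,  4.09548255e-04,
       -5.11169807e-04, -8.25245524e-04]), 'tau': array([-8.75963860e-05, -4.80626678e+01,  2.98532724e+01,  1.93779438e-02,
        8.33561870e-06,  8.36424050e-06]), 'tcp_pos': array([ 0.21570543, -0.53244389,  0.23040673]), 'orientation': array([-9.23130587e-04,  9.81548163e-01,  1.91212836e-01, -4.96131285e-05]), 'wrist_force': array([-0.08163129, -0.20279746,  0.60929953]), 'ft_torque': array([ 0.01871281, -0.03953515, -0.00607258]), 'grip_force': 0.0, 'finger_gap': 0.08511871926536178}
top [[-0.024, 0.982, -0.187, 0.389], [-1.0, -0.02, 0.023, 0.014], [0.019, 0.187, 0.982, 1.09], [0.0, 0.0, 0.0, 1.0]] 485.5165814484403 [0.0501262 0.        0.        0.        0.       ]
side [[-0.955, 0.24, -0.177, 0.411], [-0.298, -0.746, 0.596, 0.566], [0.011, 0.621, 0.783, 0.766], [0.0, 0.0, 0.0, 1.0]] 476.87229099615587 [-0.00758286  0.          0.          0.          0.        ]
```

View pics/top0.png

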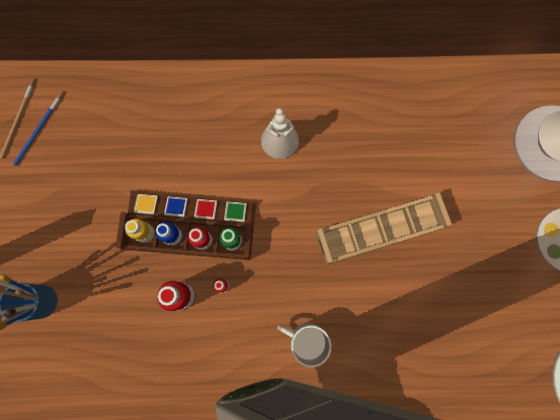

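View pics/side0.png

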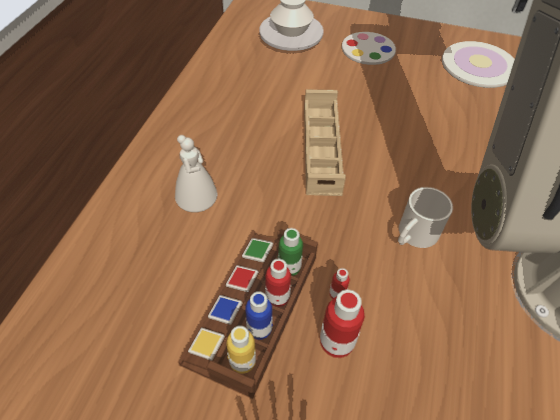

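The top view has +y to the left and +x up. The rack is on the left and its swatches run, left to right, yellow (146,203), blue (176,206), red (205,208), green (235,211). The plywood caddy is on the right, around (385,228), and the figurine is at (280,135).

Things that could be taken for bottle_red, by top pixel:
- the large bottle at (175,296)
- the tiny one at (221,286)
- the middle-sized one in the rack at (199,238), beside the red swatch, which is the one described

Next is a close crop to check that choice.

```bash
python3 - <<'E'
import pickle; from h import *
d=pickle.load(open("d.pkl","rb"))
im=d["top"]["color"][:,:,::-1]
a=cv2.resize(im[180:320,110:260],None,fx=4,fy=4,interpolation=cv2.INTER_CUBIC)
cv2.imwrite("pics/rack0.png",a)
a=cv2.resize(im[180:275,305:465],None,fx=5,fy=5,interpolation=cv2.INTER_CUBIC)
cv2.imwrite("pics/cad0.png",a)
c=d["top"]
for n,p,z in [("sw",[[146,203],[176,206],[205,208],[235,211]],.039),("caps",[[133,229],[163,232],[195,237],[229,238]],.113),("caddyC",[[342,242],[370,233],[397,224],[426,215]],.03),("big",[[168,295],[220,286]],.12),("fig",[[280,145]],0),("mug",[[311,343]],.08)]:
    print(n,pix(c,p,z).round(3).tolist())
E
```

```text
sw [[0.598, 0.299, 0.039], [0.59, 0.234, 0.039], [0.584, 0.171, 0.039], [0.576, 0.105, 0.039]]
caps [[0.531, 0.303, 0.113], [0.523, 0.243, 0.113], [0.512, 0.179, 0.113], [0.508, 0.111, 0.113]]
caddyC [[0.504, -0.128, 0.03], [0.522, -0.191, 0.03], [0.541, -0.251, 0.03], [0.56, -0.317, 0.03]]
big [[0.399, 0.228, 0.12], [0.413, 0.128, 0.12]]
fig [[0.737, 0.003, 0.0]]
mug [[0.297, -0.05, 0.08]]
```

View pics/rack0.png

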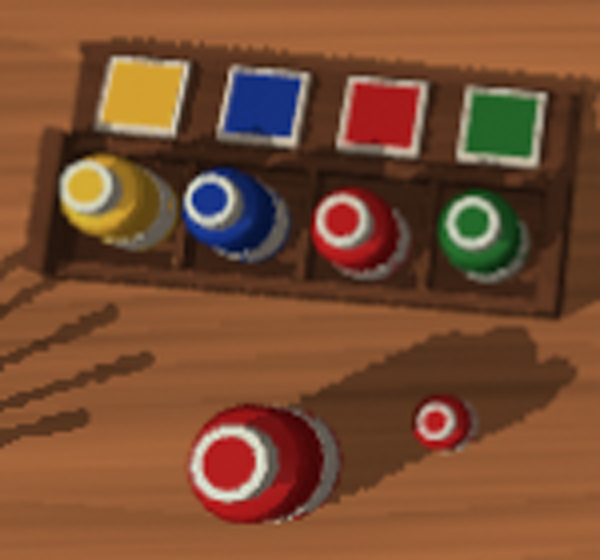

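View pics/cad0.png

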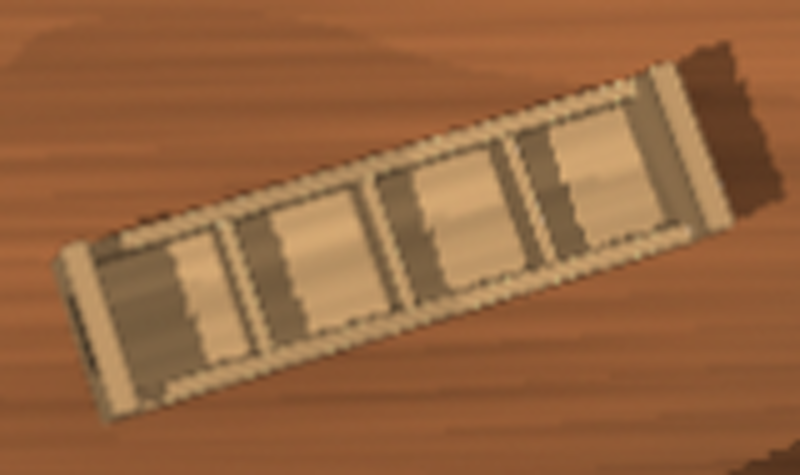

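Crop check: the red dab at crop (343,220), which is about (196,235) in the full picture, is on the middle-sized bottle in the rack below the red swatch. The big one at crop (230,460) and the tiny one at (436,422) are decoys. The left-to-right order is yellow, blue, red, green. The caddy's end-board tops are centred near crop (100,328) and (691,146). I'll measure these accurately next.

```bash
cat >> h.py <<'E'
def blobs(im,lo,hi,amin=8):
    h=cv2.cvtColor(im,cv2.COLOR_RGB2HSV); m=cv2.inRange(h,np.array(lo),np.array(hi))
    if lo[0]==0: m|=cv2.inRange(h,np.array([170,lo[1],lo[2]]),np.array([179,255,255]))
    n,l,s,c=cv2.connectedComponentsWithStats(m); 
    return [(c[i].round(2).tolist(),int(s[i,4])) for i in range(1,n) if s[i,4]>=amin]
COL={"y":([18,150,120],[32,255,255]),"b":([108,150,80],[125,255,255]),"r":([0,190,120],[6,255,255]),"g":([50,120,60],[80,255,255])}
E
python3 - <<'E'
import pickle; from h import *
d=pickle.load(open("d.pkl","rb")); t=d["top"]; s=d["side"]
boxes={"top":(slice(185,255),slice(110,260)),"side":(slice(225,400),slice(180,330))}
for n in d:
    c=d[n]; im=np.zeros_like(c["color"]); im[boxes[n]]=c["color"][boxes[n]]
    for k,(lo,hi) in COL.items(): print(n,k,blobs(im,lo,hi))
P=lambda p,z:pix(t,p,z)
e=(np.array([[100,328],[691,146.]])+.5)/5-.5+[305,180]
E=P(e,.056); print("ends",E.round(4),"len",np.linalg.norm(E[0]-E[1]),"c",E.mean(0).round(4),"yaw",np.arctan2(*( (E[0]-E[1])[[1,0]]))-np.pi/2)
q=(np.array([[237,288],[387,243],[528,198.]])+.5)/5-.5+[305,180]
print("div",P(q,.035).round(4))
# dabs
dt=(np.array([[88,187],[210,200],[343,220],[473,222.]])+.5)/4-.5+[110,180]
print(P(dt,.113).round(4)); print(pix(s,[[239,335],[259,301],[279,267],[292,237]],.113).round(4))
E
```

```text
top y [([145.17, 203.32], 246), ([137.19, 230.48], 139), ([130.83, 226.02], 47)]
top b [([175.36, 205.84], 225), ([166.73, 233.39], 102), ([161.67, 229.35], 49)]
top r [([205.15, 208.31], 219), ([195.0, 234.5], 42), ([195.83, 241.75], 64)]
top g [([234.9, 210.86], 218), ([229.0, 239.58], 115), ([227.71, 235.07], 41)]
side y [([241.15, 352.35], 309)]
side b [([258.5, 298.37], 70), ([224.24, 308.25], 330), ([259.16, 316.41], 346)]
side r []
side g [([291.38, 233.27], 48), ([281.3, 239.1], 10), ([291.06, 252.76], 282), ([256.93, 248.42], 240)]
ends [[ 0.495  -0.087   0.056 ]
 [ 0.5686 -0.3461  0.056 ]] len 0.2694048749701129 c [ 0.5318 -0.2165  0.056 ] yaw 0.27694903793156644
div [[ 0.5133 -0.1496  0.035 ]
 [ 0.5318 -0.2165  0.035 ]
 [ 0.5505 -0.2798  0.035 ]]
[[0.536  0.3054 0.113 ]
 [0.528  0.2448 0.113 ]
 [0.5164 0.1783 0.113 ]
 [0.5139 0.1132 0.113 ]]
[[0.5343 0.309  0.113 ]
 [0.5239 0.2489 0.113 ]
 [0.5125 0.1825 0.113 ]
 [0.5087 0.1204 0.113 ]]
```

```bash
python3 - <<'E'
import pickle; from h import *
d=pickle.load(open("d.pkl","rb")); t=d["top"]; s=d["side"]
S=pix(t,[[145.17,203.32],[175.36,205.84],[205.15,208.31],[234.9,210.86]],.039)
D=pix(t,[[130.83,226.02],[161.67,229.35],[195,234.5],[227.71,235.07]],.113)
v=S[0]-S[3]; yaw=np.arctan2(v[1],v[0])-np.pi/2
R=np.array([[np.cos(yaw),-np.sin(yaw)],[np.sin(yaw),np.cos(yaw)]])
c=S[:,:2].mean(0)-R@[.064,0]; print("rack",c,yaw,np.linalg.norm(v)); print(D.round(4))
print("side",pix(s,[[258.5,298.4],[291.4,233.3]],.113).round(4))
print("dab in rack",((D[:,:2]-c)@R).round(4))
y=.277; Rc=np.array([[np.cos(y),-np.sin(y)],[np.sin(y),np.cos(y)]])
print("caddy",[( [.532,-.2165]+Rc@[0,q]).round(4).tolist() for q in(.099,.033,-.033,-.099)])
print("big",pix(t,[[168,295]],.15))
E
```

```text
rack [0.52323482 0.20952889] -0.10645973117080065 0.19603175690251645
[[0.5368 0.307  0.113 ]
 [0.5286 0.2457 0.113 ]
 [0.5166 0.1791 0.113 ]
 [0.514  0.1135 0.113 ]]
side [[0.526  0.2449 0.113 ]
 [0.5117 0.1134 0.113 ]]
dab in rack [[ 0.0031  0.0984]
 [ 0.0015  0.0366]
 [-0.0033 -0.031 ]
 [ 0.001  -0.0964]]
caddy [[0.5049, -0.1213], [0.523, -0.1848], [0.541, -0.2482], [0.5591, -0.3117]]
big [[0.39826742 0.22173913 0.15      ]]
```

>>> {"method": "carry_out", "body": {
  "series": [
    {"delta_rot": [0, 0, 0.432], "travel": [0.475, 1, 0], "fingers": -1},
    {"delta_rot": [0, 0, 0.432], "travel": [0.475, 1, 0], "fingers": -1},
    {"delta_rot": [0, 0, 0.432], "travel": [0.475, 1, 0], "fingers": -1},
    {"delta_rot": [0, 0, 0.432], "travel": [0.475, 1, 0], "fingers": -1},
    {"delta_rot": [0, 0, 0.432], "travel": [0.475, 1, 0], "fingers": -1}
  ],
  "squeeze": 40
}}

```text
clock: 0.72
tcp_pos: [0.2754, -0.4069, 0.2309]
orientation: [-0.0, 0.955, 0.297, -0.0]
wrist_force: [0.7, 0.5, -0.1]
finger_gap: 0.0854
grip_force: 0.0
```

>>> {"method": "carry_out", "body": {
  "series": [
    {"delta_rot": [0, 0, 0.432], "travel": [0.475, 1, 0], "fingers": -1},
    {"delta_rot": [0, 0, 0.432], "travel": [0.475, 1, 0], "fingers": -1},
    {"delta_rot": [0, 0, 0.432], "travel": [0.475, 1, 0], "fingers": -1},
    {"delta_rot": [0, 0, 0.432], "travel": [0.475, 1, 0], "fingers": -1},
    {"delta_rot": [0, 0, 0.432], "travel": [0.475, 1, 0], "fingers": -1}
  ]
}}

```text
clock: 1.35
tcp_pos: [0.3347, -0.2819, 0.231]
orientation: [-0.0, 0.917, 0.398, -0.0]
wrist_force: [-0.0, 0.6, -0.1]
finger_gap: 0.0854
grip_force: 0.0
```

>>> {"method": "carry_out", "body": {
  "series": [
    {"delta_rot": [0, 0, 0.432], "travel": [0.475, 1, 0], "fingers": -1},
    {"delta_rot": [0, 0, 0.432], "travel": [0.475, 1, 0], "fingers": -1},
    {"delta_rot": [0, 0, 0.432], "travel": [0.475, 1, 0], "fingers": -1},
    {"delta_rot": [0, 0, 0.432], "travel": [0.475, 1, 0], "fingers": -1},
    {"delta_rot": [0, 0, 0.432], "travel": [0.475, 1, 0], "fingers": -1}
  ]
}}

```text
clock: 1.98
tcp_pos: [0.394, -0.157, 0.231]
orientation: [-0.0, 0.869, 0.494, -0.0]
wrist_force: [-0.1, -0.5, -0.4]
finger_gap: 0.0856
grip_force: 0.0
```

>>> {"method": "carry_out", "body": {
  "series": [
    {"delta_rot": [0, 0, 0.432], "travel": [0.475, 1, 0], "fingers": -1},
    {"delta_rot": [0, 0, 0.432], "travel": [0.475, 1, 0], "fingers": -1},
    {"delta_rot": [0, 0, 0.432], "travel": [0.475, 1, 0], "fingers": -1},
    {"delta_rot": [0, 0, 0.432], "travel": [0.475, 1, 0], "fingers": -1},
    {"delta_rot": [0, 0, 0.432], "travel": [0.475, 1, 0], "fingers": -1}
  ]
}}

```text
clock: 2.6
tcp_pos: [0.4534, -0.0321, 0.231]
orientation: [-0.0, 0.811, 0.585, -0.0]
wrist_force: [-0.0, -0.2, 0.1]
finger_gap: 0.0856
grip_force: 0.0
```

>>> {"method": "carry_out", "body": {
  "series": [
    {"delta_rot": [0, 0, 0.432], "travel": [0.475, 1, 0], "fingers": -1},
    {"delta_rot": [0, 0, 0.432], "travel": [0.475, 1, 0], "fingers": -1},
    {"delta_rot": [0, 0, 0.432], "travel": [0.475, 1, 0], "fingers": -1},
    {"delta_rot": [0, 0, 0.432], "travel": [0.475, 1, 0], "fingers": -1},
    {"delta_rot": [0, 0, 0.432], "travel": [0.475, 1, 0], "fingers": -1}
  ]
}}

```text
clock: 3.22
tcp_pos: [0.5127, 0.0929, 0.2309]
orientation: [-0.0, 0.743, 0.669, -0.0]
wrist_force: [0.3, -0.6, 0.5]
finger_gap: 0.0852
grip_force: 0.0
```

>>> {"method": "carry_out", "body": {
  "series": [
    {"delta_rot": [0, 0, 0], "travel": [0, 0.81, 0], "fingers": -1},
    {"delta_rot": [0, 0, 0], "travel": [0, 0, 0], "fingers": -1}
  ]
}}

```text
clock: 3.48
tcp_pos: [0.5124, 0.1133, 0.2308]
orientation: [-0.0, 0.743, 0.669, -0.0]
wrist_force: [0.1, -0.0, -0.8]
finger_gap: 0.0856
grip_force: 0.0
```

```bash
python3 - <<'E'
from h import *
s=env.get_state(); print(s["tcp_pos"],s["orientation"],s["joint_pos"].round(2))
c=save("wrist","pics/w1.png"); print(np.round(c["hand_eye"],3).tolist(),c["fx"])
E
```

```text
[0.51235407 0.11327519 0.23075254] [-3.45816102e-04  7.42840757e-01  6.69467925e-01 -4.33940328e-04] [ 0.06  0.22 -0.08  1.27  0.    1.74]
[[0.0, 0.959, 0.284, 0.072], [1.0, -0.0, -0.001, -0.001], [-0.0, 0.284, -0.959, -0.143], [0.0, 0.0, 0.0, 1.0]] 351.82876867237894
```

View pics/w1.png

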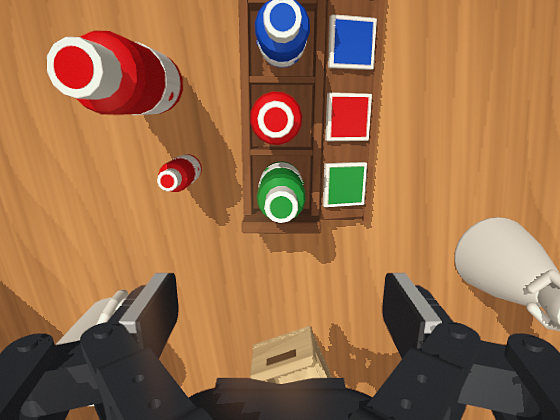

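The wrist view shows green's dab at (281,206), midway between the finger pads. Red is at (276,119) and blue at (283,18), each level with its own swatch. I'll check these positions against the top-view values.

```bash
cat >> h.py <<'E'
from scipy.spatial.transform import Rotation as Ro
def wT(c,s):
    q=s["orientation"]; T=np.eye(4); T[:3,:3]=Ro.from_quat([q[1],q[2],q[3],q[0]]).as_matrix(); T[:3,3]=s["tcp_pos"]; return T@np.array(c["hand_eye"])
E
python3 - <<'E'
from h import *
s=env.get_state(); c=env.read_camera("wrist"); T=wT(c,s)
print(pix(c,[[281,206],[276,119],[283,18]],.113,T).round(4))
print(pix(c,[[344,185],[348,116.5],[352,42]],.039,T).round(4))
E
```

```text
[[0.5122 0.1131 0.113 ]
 [0.5154 0.1779 0.113 ]
 [0.5271 0.2433 0.113 ]]
[[0.5734 0.1076 0.039 ]
 [0.5806 0.1716 0.039 ]
 [0.5877 0.2349 0.039 ]]
```

>>> {"method": "carry_out", "body": {
  "series": [
    {"delta_rot": [0, 0, 0], "travel": [0, 0, -1], "fingers": -1},
    {"delta_rot": [0, 0, 0], "travel": [0, 0, -1], "fingers": -1},
    {"delta_rot": [0, 0, 0], "travel": [0, 0, -1], "fingers": -1},
    {"delta_rot": [0, 0, 0], "travel": [0, 0, -1], "fingers": -1},
    {"delta_rot": [0, 0, 0], "travel": [0, 0, -1], "fingers": -1}
  ]
}}

```text
clock: 4.2
tcp_pos: [0.5126, 0.1112, 0.1056]
orientation: [0.0, 0.744, 0.668, 0.0]
wrist_force: [-0.5, -0.3, -0.6]
finger_gap: 0.0851
grip_force: 0.0
```

>>> {"method": "carry_out", "body": {
  "series": [
    {"delta_rot": [0, 0, 0], "travel": [0, 0, -0.7], "fingers": -1},
    {"delta_rot": [0, 0, 0], "travel": [0, 0, -0.7], "fingers": -1},
    {"delta_rot": [0, 0, 0], "travel": [0, 0, -0.5], "fingers": -1},
    {"delta_rot": [0, 0, 0], "travel": [0, 0, -0.4], "fingers": -1},
    {"delta_rot": [0, 0, 0], "travel": [0, 0, 0], "fingers": -1}
  ]
}}

```text
clock: 4.82
tcp_pos: [0.5122, 0.112, 0.0483]
orientation: [-0.0, 0.744, 0.669, -0.0]
wrist_force: [-0.5, 0.2, -0.1]
finger_gap: 0.0857
grip_force: 0.0
```

>>> {"method": "carry_out", "body": {
  "series": [
    {"delta_rot": [0, 0, 0], "travel": [0, 0, 0], "fingers": 1},
    {"delta_rot": [0, 0, 0], "travel": [0, 0, 0], "fingers": 1},
    {"delta_rot": [0, 0, 0], "travel": [0, 0, 0], "fingers": 1},
    {"delta_rot": [0, 0, 0], "travel": [0, 0, 0], "fingers": 1},
    {"delta_rot": [0, 0, 0], "travel": [0, 0, 0], "fingers": 1}
  ]
}}

```text
clock: 5.45
tcp_pos: [0.5131, 0.1124, 0.0495]
orientation: [0.0, 0.744, 0.669, 0.0]
wrist_force: [-1.0, 0.4, 5.9]
finger_gap: 0.041
grip_force: 40.3
```

>>> {"method": "carry_out", "body": {
  "series": [
    {"delta_rot": [0, 0, 0], "travel": [0, 0, 0.4], "fingers": 1},
    {"delta_rot": [0, 0, 0], "travel": [0, 0, 1], "fingers": 1},
    {"delta_rot": [0, 0, 0], "travel": [0, 0, 1], "fingers": 1},
    {"delta_rot": [0, 0, 0], "travel": [0, 0, 1], "fingers": 1},
    {"delta_rot": [0, 0, 0], "travel": [0, 0, 1], "fingers": 1}
  ]
}}

```text
clock: 6.08
tcp_pos: [0.5124, 0.1122, 0.1598]
orientation: [-0.0, 0.744, 0.669, -0.0]
wrist_force: [0.9, 0.4, -0.0]
finger_gap: 0.0407
grip_force: 40.6
```

>>> {"method": "carry_out", "body": {
  "series": [
    {"delta_rot": [0, 0, 0], "travel": [0, 0, 0.8], "fingers": 1},
    {"delta_rot": [0, 0, 0], "travel": [0, 0, 0], "fingers": 1}
  ]
}}

```text
clock: 6.32
tcp_pos: [0.5138, 0.1124, 0.1805]
orientation: [0.001, 0.744, 0.669, 0.001]
wrist_force: [0.8, 0.0, -1.3]
finger_gap: 0.041
grip_force: 40.6
```

```bash
python3 - <<'E'
from h import *
s=env.get_state(); print(s["tcp_pos"].round(4),s["orientation"].round(4),s["wrist_force"].round(2),s["finger_gap"])
save("side","pics/s1.png"); 
E
```

```text
[0.5138 0.1124 0.1805] [0.001  0.7436 0.6687 0.0013] [ 0.75  0.02 -1.31] 0.04095557705015718
```

View pics/s1.png

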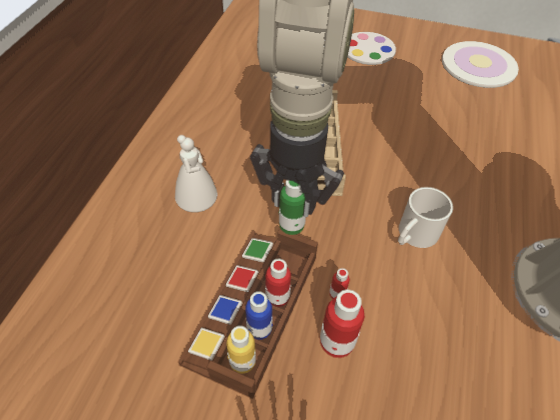

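>>> {"method": "carry_out", "body": {
  "series": [
    {"delta_rot": [0, 0, 0.225], "travel": [0.107, -1, 0], "fingers": 1},
    {"delta_rot": [0, 0, 0.225], "travel": [0.107, -1, 0], "fingers": 1},
    {"delta_rot": [0, 0, 0.225], "travel": [0.107, -1, 0], "fingers": 1},
    {"delta_rot": [0, 0, 0.225], "travel": [0.107, -1, 0], "fingers": 1},
    {"delta_rot": [0, 0, 0.225], "travel": [0.107, -1, 0], "fingers": 1}
  ]
}}

```text
clock: 7.0
tcp_pos: [0.5252, -0.0134, 0.1772]
orientation: [-0.001, 0.705, 0.71, -0.001]
wrist_force: [1.1, 0.1, -1.0]
finger_gap: 0.0413
grip_force: 40.6
```

>>> {"method": "carry_out", "body": {
  "series": [
    {"delta_rot": [0, 0, 0.225], "travel": [0.107, -1, 0], "fingers": 1},
    {"delta_rot": [0, 0, 0.225], "travel": [0.107, -1, 0], "fingers": 1},
    {"delta_rot": [0, 0, 0.225], "travel": [0.107, -1, 0], "fingers": 1},
    {"delta_rot": [0, 0, 0.225], "travel": [0.107, -1, 0], "fingers": 1},
    {"delta_rot": [0, 0, 0.225], "travel": [0.107, -1, 0], "fingers": 1}
  ]
}}

```text
clock: 7.62
tcp_pos: [0.5386, -0.1383, 0.1771]
orientation: [-0.001, 0.664, 0.748, -0.0]
wrist_force: [-0.1, -0.4, -0.8]
finger_gap: 0.0408
grip_force: 40.6
```

>>> {"method": "carry_out", "body": {
  "series": [
    {"delta_rot": [0, 0, 0.225], "travel": [0.107, -1, 0], "fingers": 1},
    {"delta_rot": [0, 0, 0.225], "travel": [0.107, -1, 0], "fingers": 1},
    {"delta_rot": [0, 0, 0.225], "travel": [0.107, -1, 0], "fingers": 1},
    {"delta_rot": [0, 0, 0.225], "travel": [0.107, -1, 0], "fingers": 1},
    {"delta_rot": [0, 0, 0.225], "travel": [0.107, -1, 0], "fingers": 1}
  ]
}}

```text
clock: 8.25
tcp_pos: [0.5521, -0.2631, 0.177]
orientation: [-0.001, 0.62, 0.784, -0.0]
wrist_force: [0.6, -1.2, -1.2]
finger_gap: 0.0412
grip_force: 40.6
```

>>> {"method": "carry_out", "body": {
  "series": [
    {"delta_rot": [0, 0, 0.225], "travel": [0.107, -1, 0], "fingers": 1},
    {"delta_rot": [0, 0, 0.225], "travel": [0.107, -0.9, 0], "fingers": 1},
    {"delta_rot": [0, 0, 0], "travel": [0, 0, 0], "fingers": 1},
    {"delta_rot": [0, 0, 0], "travel": [0, 0, 0], "fingers": 1}
  ]
}}

```text
clock: 8.75
tcp_pos: [0.5576, -0.3094, 0.1776]
orientation: [-0.001, 0.603, 0.798, 0.0]
wrist_force: [-0.1, 0.2, -1.6]
finger_gap: 0.0407
grip_force: 40.6
```

```bash
python3 - <<'E'
from h import *
s=env.get_state(); print(s["tcp_pos"].round(4),s["orientation"].round(4),s["wrist_force"].round(2),s["finger_gap"])
save("top","pics/t2.png"); save("wrist","pics/w2.png")
E
```

```text
[ 0.5576 -0.3094  0.1776] [-1.200e-03  6.030e-01  7.977e-01  2.000e-04] [-0.12  0.23 -1.55] 0.04071645594134759
```

View pics/w2.png

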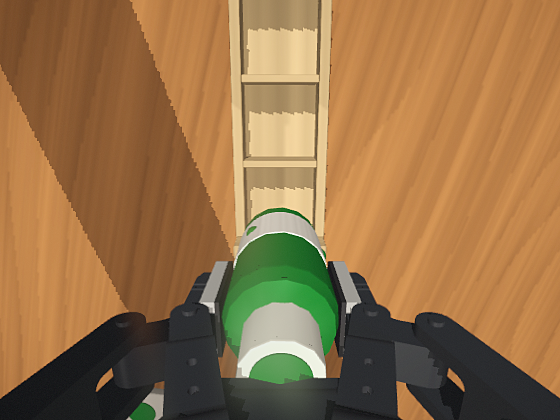

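The wrist view shows green held upright over the last compartment and in line with the caddy. Divider tops are at (280,78) and (280,161). I'll check the caddy position from them.

```bash
python3 - <<'E'
from h import *
s=env.get_state(); c=env.read_camera("wrist"); T=wT(c,s)
W=pix(c,[[280,78],[280,161.5],[236,100],[325,100]],.035,T)
y=.277; R=np.array([[np.cos(y),-np.sin(y)],[np.sin(y),np.cos(y)]])
print(W.round(4), ((W[:,:2]-[.532,-.2165])@R).round(4)); print(s["tcp_pos"])
E
```

```text
[[ 0.5306 -0.2172  0.035 ]
 [ 0.5482 -0.2789  0.035 ]
 [ 0.5021 -0.2421  0.035 ]
 [ 0.5688 -0.2231  0.035 ]] [[-0.0015 -0.0003]
 [-0.0015 -0.0645]
 [-0.0358 -0.0165]
 [ 0.0335 -0.0164]]
[ 0.55786339 -0.30915873  0.17825962]
```

>>> {"method": "carry_out", "body": {
  "series": [
    {"delta_rot": [0, 0, 0], "travel": [0, -0.1, -1], "fingers": 1},
    {"delta_rot": [0, 0, 0], "travel": [0, 0, -1], "fingers": 1},
    {"delta_rot": [0, 0, 0], "travel": [0, 0, -1], "fingers": 1},
    {"delta_rot": [0, 0, 0], "travel": [0, 0, -1], "fingers": 1},
    {"delta_rot": [0, 0, 0], "travel": [0, 0, -0.5], "fingers": 1}
  ]
}}

```text
clock: 9.52
tcp_pos: [0.5575, -0.3115, 0.065]
orientation: [-0.001, 0.603, 0.798, 0.0]
wrist_force: [0.3, 0.3, -0.8]
finger_gap: 0.0409
grip_force: 40.6
```

>>> {"method": "carry_out", "body": {
  "series": [
    {"delta_rot": [0, 0, 0], "travel": [0, 0, -0.3], "fingers": 1},
    {"delta_rot": [0, 0, 0], "travel": [0, 0, -0.2], "fingers": 1},
    {"delta_rot": [0, 0, 0], "travel": [0, 0, 0], "fingers": 1},
    {"delta_rot": [0, 0, 0], "travel": [0, 0, 0], "fingers": 1}
  ]
}}

```text
clock: 10.02
tcp_pos: [0.5586, -0.3131, 0.0546]
orientation: [0.001, 0.603, 0.798, 0.0]
wrist_force: [-0.4, 0.4, -0.1]
finger_gap: 0.0412
grip_force: 40.6
```

>>> {"method": "carry_out", "body": {
  "series": [
    {"delta_rot": [0, 0, 0], "travel": [0, 0, -0.1], "fingers": 1},
    {"delta_rot": [0, 0, 0], "travel": [0, 0, -0.05], "fingers": 1},
    {"delta_rot": [0, 0, 0], "travel": [0, 0, 0], "fingers": 1}
  ]
}}

```text
clock: 10.4
tcp_pos: [0.5581, -0.3127, 0.0499]
orientation: [-0.0, 0.603, 0.798, 0.0]
wrist_force: [-0.2, 0.9, -1.2]
finger_gap: 0.0411
grip_force: 40.6
```

>>> {"method": "carry_out", "body": {
  "series": [
    {"delta_rot": [0, 0, 0], "travel": [0, 0, -0.06], "fingers": 1},
    {"delta_rot": [0, 0, 0], "travel": [0, 0, 0], "fingers": 1}
  ]
}}

```text
clock: 10.65
tcp_pos: [0.5582, -0.3129, 0.0495]
orientation: [0.0, 0.603, 0.798, -0.0]
wrist_force: [-0.6, 1.3, 4.7]
finger_gap: 0.0406
grip_force: 41.1
```

>>> {"method": "carry_out", "body": {
  "series": [
    {"delta_rot": [0, 0, 0], "travel": [0, 0, 0], "fingers": -1},
    {"delta_rot": [0, 0, 0], "travel": [0, 0, 0], "fingers": -1},
    {"delta_rot": [0, 0, 0], "travel": [0, 0, 0], "fingers": -1},
    {"delta_rot": [0, 0, 0], "travel": [0, 0, 0], "fingers": -1},
    {"delta_rot": [0, 0, 0], "travel": [0, 0, 0], "fingers": -1}
  ]
}}

```text
clock: 11.28
tcp_pos: [0.5582, -0.3127, 0.0484]
orientation: [-0.0, 0.603, 0.798, 0.0]
wrist_force: [0.0, 0.6, 0.2]
finger_gap: 0.0855
grip_force: 0.0
```

>>> {"method": "carry_out", "body": {
  "series": [
    {"delta_rot": [0, 0, 0], "travel": [0, 0, 1], "fingers": -1},
    {"delta_rot": [0, 0, 0], "travel": [0, 0, 1], "fingers": -1},
    {"delta_rot": [0, 0, 0], "travel": [0, 0, 1], "fingers": -1},
    {"delta_rot": [0, 0, 0], "travel": [0, 0, 1], "fingers": -1},
    {"delta_rot": [0, 0, 0], "travel": [0, 0, 1], "fingers": -1}
  ]
}}

```text
clock: 11.9
tcp_pos: [0.5581, -0.3127, 0.1744]
orientation: [0.0, 0.603, 0.798, 0.0]
wrist_force: [-0.6, 0.8, 0.5]
finger_gap: 0.0851
grip_force: 0.0
```

>>> {"method": "carry_out", "body": {
  "series": [
    {"delta_rot": [0, 0, -0.191], "travel": [-0.085, 0.982, 0], "fingers": -1},
    {"delta_rot": [0, 0, -0.191], "travel": [-0.085, 0.982, 0], "fingers": -1},
    {"delta_rot": [0, 0, -0.191], "travel": [-0.085, 0.982, 0], "fingers": -1},
    {"delta_rot": [0, 0, -0.191], "travel": [-0.085, 0.982, 0], "fingers": -1},
    {"delta_rot": [0, 0, -0.191], "travel": [-0.085, 0.982, 0], "fingers": -1}
  ]
}}

```text
clock: 12.52
tcp_pos: [0.5475, -0.1892, 0.1736]
orientation: [0.0, 0.641, 0.768, 0.0]
wrist_force: [0.3, -0.1, -0.4]
finger_gap: 0.0855
grip_force: 0.0
```

>>> {"method": "carry_out", "body": {
  "series": [
    {"delta_rot": [0, 0, -0.191], "travel": [-0.085, 0.982, 0], "fingers": -1},
    {"delta_rot": [0, 0, -0.191], "travel": [-0.085, 0.982, 0], "fingers": -1},
    {"delta_rot": [0, 0, -0.191], "travel": [-0.085, 0.982, 0], "fingers": -1},
    {"delta_rot": [0, 0, -0.191], "travel": [-0.085, 0.982, 0], "fingers": -1},
    {"delta_rot": [0, 0, -0.191], "travel": [-0.085, 0.982, 0], "fingers": -1}
  ]
}}

```text
clock: 13.15
tcp_pos: [0.5368, -0.0665, 0.1737]
orientation: [0.0, 0.676, 0.736, 0.0]
wrist_force: [0.5, 0.0, 0.0]
finger_gap: 0.0855
grip_force: 0.0
```

```bash
python3 - <<'E'
from h import *
s=env.get_state(); print(s["tcp_pos"].round(4),s["orientation"].round(4))
save("top","pics/t3.png")
E
```

```text
[ 0.5368 -0.0665  0.1737] [1.000e-04 6.765e-01 7.364e-01 1.000e-04]
```

View pics/t3.png

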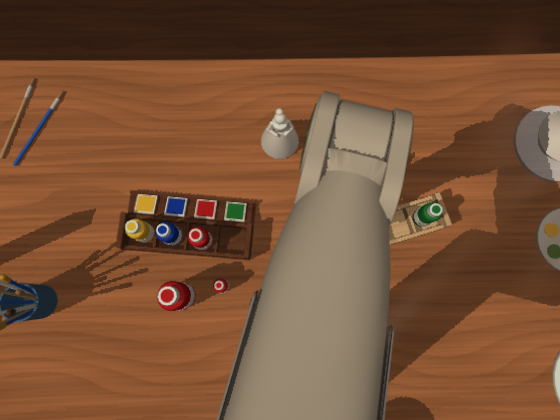

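Green stands upright in the rightmost compartment at (431,213). The other three bottles and the figurine haven't moved. Red is next.

>>> {"method": "carry_out", "body": {
  "series": [
    {"delta_rot": [0, 0, -0.191], "travel": [-0.084, 0.98, 0], "fingers": -1},
    {"delta_rot": [0, 0, -0.191], "travel": [-0.084, 0.98, 0], "fingers": -1},
    {"delta_rot": [0, 0, -0.191], "travel": [-0.084, 0.98, 0], "fingers": -1},
    {"delta_rot": [0, 0, -0.191], "travel": [-0.084, 0.98, 0], "fingers": -1},
    {"delta_rot": [0, 0, -0.191], "travel": [-0.084, 0.98, 0], "fingers": -1}
  ]
}}

```text
clock: 13.82
tcp_pos: [0.5264, 0.0558, 0.1737]
orientation: [0.0, 0.711, 0.703, 0.0]
wrist_force: [0.1, 0.7, -0.6]
finger_gap: 0.0856
grip_force: 0.0
```

>>> {"method": "carry_out", "body": {
  "series": [
    {"delta_rot": [0, 0, -0.191], "travel": [-0.084, 0.98, 0], "fingers": -1},
    {"delta_rot": [0, 0, -0.191], "travel": [-0.084, 0.98, 0], "fingers": -1},
    {"delta_rot": [0, 0, -0.191], "travel": [-0.084, 0.98, 0], "fingers": -1},
    {"delta_rot": [0, 0, -0.191], "travel": [-0.084, 0.98, 0], "fingers": -1},
    {"delta_rot": [0, 0, -0.191], "travel": [-0.084, 0.98, 0], "fingers": -1}
  ]
}}

```text
clock: 14.45
tcp_pos: [0.516, 0.1784, 0.1737]
orientation: [0.0, 0.744, 0.669, 0.0]
wrist_force: [0.5, -0.0, 0.5]
finger_gap: 0.0851
grip_force: 0.0
```

>>> {"method": "carry_out", "body": {
  "series": [
    {"delta_rot": [0, 0, 0], "travel": [0, 0, 0], "fingers": -1},
    {"delta_rot": [0, 0, 0], "travel": [0, 0, 0], "fingers": -1}
  ]
}}

```text
clock: 14.7
tcp_pos: [0.516, 0.1773, 0.1735]
orientation: [0.0, 0.743, 0.669, -0.0]
wrist_force: [-0.1, 0.1, -0.0]
finger_gap: 0.0854
grip_force: 0.0
```

>>> {"method": "carry_out", "body": {
  "series": [
    {"delta_rot": [0, 0, 0], "travel": [0, 0, -1], "fingers": -1},
    {"delta_rot": [0, 0, 0], "travel": [0, 0, -1], "fingers": -1},
    {"delta_rot": [0, 0, 0], "travel": [0, 0, -1], "fingers": -1},
    {"delta_rot": [0, 0, 0], "travel": [0, 0, -1], "fingers": -1},
    {"delta_rot": [0, 0, 0], "travel": [0, 0, -0.7], "fingers": -1}
  ]
}}

```text
clock: 15.32
tcp_pos: [0.5156, 0.1765, 0.0549]
orientation: [-0.0, 0.744, 0.668, -0.001]
wrist_force: [0.2, 0.0, -0.5]
finger_gap: 0.0853
grip_force: 0.0
```

>>> {"method": "carry_out", "body": {
  "series": [
    {"delta_rot": [0, 0, 0], "travel": [0, 0, -0.3], "fingers": -1},
    {"delta_rot": [0, 0, 0], "travel": [0, 0, 0], "fingers": -1}
  ]
}}

```text
clock: 15.58
tcp_pos: [0.5159, 0.1771, 0.0484]
orientation: [-0.0, 0.744, 0.669, -0.0]
wrist_force: [-0.2, 0.8, -0.1]
finger_gap: 0.0855
grip_force: 0.0
```

>>> {"method": "carry_out", "body": {
  "series": [
    {"delta_rot": [0, 0, 0], "travel": [0, 0, 0], "fingers": 1},
    {"delta_rot": [0, 0, 0], "travel": [0, 0, 0], "fingers": 1},
    {"delta_rot": [0, 0, 0], "travel": [0, 0, 0], "fingers": 1},
    {"delta_rot": [0, 0, 0], "travel": [0, 0, 0], "fingers": 1},
    {"delta_rot": [0, 0, 0], "travel": [0, 0, 0], "fingers": 1}
  ]
}}

```text
clock: 16.2
tcp_pos: [0.5164, 0.1779, 0.0494]
orientation: [0.0, 0.743, 0.669, 0.001]
wrist_force: [-1.5, 0.1, 6.6]
finger_gap: 0.0412
grip_force: 40.2
```

>>> {"method": "carry_out", "body": {
  "series": [
    {"delta_rot": [0, 0, 0], "travel": [0, 0, 0.4], "fingers": 1},
    {"delta_rot": [0, 0, 0], "travel": [0, 0, 1], "fingers": 1},
    {"delta_rot": [0, 0, 0], "travel": [0, 0, 1], "fingers": 1},
    {"delta_rot": [0, 0, 0], "travel": [0, 0, 1], "fingers": 1},
    {"delta_rot": [0, 0, 0], "travel": [0, 0, 1], "fingers": 1}
  ]
}}

```text
clock: 16.82
tcp_pos: [0.5157, 0.1777, 0.1596]
orientation: [-0.0, 0.743, 0.669, -0.0]
wrist_force: [-0.2, 0.2, -0.4]
finger_gap: 0.041
grip_force: 40.5
```

>>> {"method": "carry_out", "body": {
  "series": [
    {"delta_rot": [0, 0, 0], "travel": [0, 0, 0.8], "fingers": 1},
    {"delta_rot": [0, 0, 0.225], "travel": [0.057, -1, 0], "fingers": 1},
    {"delta_rot": [0, 0, 0.225], "travel": [0.057, -1, 0], "fingers": 1},
    {"delta_rot": [0, 0, 0.225], "travel": [0.057, -1, 0], "fingers": 1},
    {"delta_rot": [0, 0, 0.225], "travel": [0.057, -1, 0], "fingers": 1}
  ]
}}

```text
clock: 17.45
tcp_pos: [0.5215, 0.077, 0.1788]
orientation: [0.0, 0.712, 0.702, 0.0]
wrist_force: [-0.3, -0.2, -0.4]
finger_gap: 0.0411
grip_force: 40.5
```

>>> {"method": "carry_out", "body": {
  "series": [
    {"delta_rot": [0, 0, 0.225], "travel": [0.057, -1, 0], "fingers": 1},
    {"delta_rot": [0, 0, 0.225], "travel": [0.057, -1, 0], "fingers": 1},
    {"delta_rot": [0, 0, 0.225], "travel": [0.057, -1, 0], "fingers": 1},
    {"delta_rot": [0, 0, 0.225], "travel": [0.057, -1, 0], "fingers": 1},
    {"delta_rot": [0, 0, 0.225], "travel": [0.057, -1, 0], "fingers": 1}
  ]
}}

```text
clock: 18.08
tcp_pos: [0.5286, -0.048, 0.1788]
orientation: [-0.0, 0.672, 0.741, 0.0]
wrist_force: [-0.1, 0.3, -0.5]
finger_gap: 0.0407
grip_force: 40.5
```

>>> {"method": "carry_out", "body": {
  "series": [
    {"delta_rot": [0, 0, 0.225], "travel": [0.057, -1, 0], "fingers": 1},
    {"delta_rot": [0, 0, 0.225], "travel": [0.057, -1, 0], "fingers": 1},
    {"delta_rot": [0, 0, 0.225], "travel": [0.057, -1, 0], "fingers": 1},
    {"delta_rot": [0, 0, 0.225], "travel": [0.057, -1, 0], "fingers": 1},
    {"delta_rot": [0, 0, 0.225], "travel": [0.057, -1, 0], "fingers": 1}
  ]
}}

```text
clock: 18.7
tcp_pos: [0.5357, -0.173, 0.1788]
orientation: [-0.0, 0.629, 0.777, 0.0]
wrist_force: [0.4, 0.1, -0.4]
finger_gap: 0.0414
grip_force: 40.5
```

>>> {"method": "carry_out", "body": {
  "series": [
    {"delta_rot": [0, 0, 0.225], "travel": [0.057, -1, 0], "fingers": 1},
    {"delta_rot": [0, 0, 0.225], "travel": [0.057, -1, 0], "fingers": 1},
    {"delta_rot": [0, 0, 0.225], "travel": [0.057, -1, 0], "fingers": 1},
    {"delta_rot": [0, 0, 0], "travel": [0, 0, 0], "fingers": 1},
    {"delta_rot": [0, 0, 0], "travel": [0, 0, 0], "fingers": 1}
  ]
}}

```text
clock: 19.32
tcp_pos: [0.5399, -0.2467, 0.1785]
orientation: [-0.0, 0.603, 0.798, 0.0]
wrist_force: [-0.2, -0.3, -1.0]
finger_gap: 0.0414
grip_force: 40.5
```

>>> {"method": "carry_out", "body": {
  "series": [
    {"delta_rot": [0, 0, 0], "travel": [0, -0.05, -1], "fingers": 1},
    {"delta_rot": [0, 0, 0], "travel": [0, 0, -1], "fingers": 1},
    {"delta_rot": [0, 0, 0], "travel": [0, 0, -1], "fingers": 1},
    {"delta_rot": [0, 0, 0], "travel": [0, 0, -1], "fingers": 1},
    {"delta_rot": [0, 0, 0], "travel": [0, 0, -0.7], "fingers": 1}
  ]
}}

```text
clock: 19.95
tcp_pos: [0.5396, -0.2468, 0.06]
orientation: [-0.001, 0.602, 0.798, 0.0]
wrist_force: [-1.0, 0.5, -0.5]
finger_gap: 0.0412
grip_force: 40.5
```

>>> {"method": "carry_out", "body": {
  "series": [
    {"delta_rot": [0, 0, 0], "travel": [0, 0, -0.3], "fingers": 1},
    {"delta_rot": [0, 0, 0], "travel": [0, 0, -0.12], "fingers": 1},
    {"delta_rot": [0, 0, 0], "travel": [0, 0, 0], "fingers": 1}
  ]
}}

```text
clock: 20.32
tcp_pos: [0.5405, -0.2484, 0.0511]
orientation: [0.0, 0.603, 0.798, 0.0]
wrist_force: [0.9, 0.7, -0.5]
finger_gap: 0.0409
grip_force: 40.5
```

>>> {"method": "carry_out", "body": {
  "series": [
    {"delta_rot": [0, 0, 0], "travel": [0, 0, -0.06], "fingers": 1},
    {"delta_rot": [0, 0, 0], "travel": [0, 0, 0], "fingers": 1}
  ]
}}

```text
clock: 20.58
tcp_pos: [0.5404, -0.2487, 0.0495]
orientation: [0.0, 0.603, 0.798, 0.0]
wrist_force: [0.8, -0.7, -0.0]
finger_gap: 0.0412
grip_force: 40.5
```

>>> {"method": "carry_out", "body": {
  "series": [
    {"delta_rot": [0, 0, 0], "travel": [0, 0, -0.05], "fingers": 1},
    {"delta_rot": [0, 0, 0], "travel": [0, 0, 0], "fingers": 1}
  ]
}}

```text
clock: 20.82
tcp_pos: [0.5405, -0.2488, 0.0494]
orientation: [0.001, 0.603, 0.798, -0.0]
wrist_force: [-2.5, 1.7, 7.9]
finger_gap: 0.0407
grip_force: 41.4
```

>>> {"method": "carry_out", "body": {
  "series": [
    {"delta_rot": [0, 0, 0], "travel": [0, 0, 0], "fingers": -1},
    {"delta_rot": [0, 0, 0], "travel": [0, 0, 0], "fingers": -1},
    {"delta_rot": [0, 0, 0], "travel": [0, 0, 0], "fingers": -1},
    {"delta_rot": [0, 0, 0], "travel": [0, 0, 0], "fingers": -1},
    {"delta_rot": [0, 0, 0], "travel": [0, 0, 0], "fingers": -1}
  ]
}}

```text
clock: 21.45
tcp_pos: [0.5401, -0.2485, 0.0477]
orientation: [-0.0, 0.603, 0.798, 0.0]
wrist_force: [0.2, 0.6, -0.2]
finger_gap: 0.0855
grip_force: 0.0
```

>>> {"method": "carry_out", "body": {
  "series": [
    {"delta_rot": [0, 0, 0], "travel": [0, 0, 1], "fingers": -1},
    {"delta_rot": [0, 0, 0], "travel": [0, 0, 1], "fingers": -1},
    {"delta_rot": [0, 0, 0], "travel": [0, 0, 1], "fingers": -1},
    {"delta_rot": [0, 0, 0], "travel": [0, 0, 1], "fingers": -1},
    {"delta_rot": [0, 0, 0], "travel": [0, 0, 1], "fingers": -1}
  ]
}}

```text
clock: 22.08
tcp_pos: [0.5401, -0.2485, 0.1736]
orientation: [0.0, 0.603, 0.798, 0.0]
wrist_force: [0.6, 0.0, -0.2]
finger_gap: 0.0852
grip_force: 0.0
```

>>> {"method": "carry_out", "body": {
  "series": [
    {"delta_rot": [0, 0, -0.191], "travel": [-0.026, 0.986, 0], "fingers": -1},
    {"delta_rot": [0, 0, -0.191], "travel": [-0.026, 0.986, 0], "fingers": -1},
    {"delta_rot": [0, 0, -0.191], "travel": [-0.026, 0.986, 0], "fingers": -1},
    {"delta_rot": [0, 0, -0.191], "travel": [-0.026, 0.986, 0], "fingers": -1},
    {"delta_rot": [0, 0, -0.191], "travel": [-0.026, 0.986, 0], "fingers": -1}
  ]
}}

```text
clock: 22.7
tcp_pos: [0.5368, -0.1244, 0.1728]
orientation: [0.0, 0.64, 0.768, 0.0]
wrist_force: [-0.1, 1.2, 0.1]
finger_gap: 0.0855
grip_force: 0.0
```

>>> {"method": "carry_out", "body": {
  "series": [
    {"delta_rot": [0, 0, -0.191], "travel": [-0.026, 0.986, 0], "fingers": -1},
    {"delta_rot": [0, 0, -0.191], "travel": [-0.026, 0.986, 0], "fingers": -1},
    {"delta_rot": [0, 0, -0.191], "travel": [-0.026, 0.986, 0], "fingers": -1},
    {"delta_rot": [0, 0, -0.191], "travel": [-0.026, 0.986, 0], "fingers": -1},
    {"delta_rot": [0, 0, -0.191], "travel": [-0.026, 0.986, 0], "fingers": -1}
  ]
}}

```text
clock: 23.32
tcp_pos: [0.5336, -0.0012, 0.1728]
orientation: [0.0, 0.676, 0.737, 0.0]
wrist_force: [0.2, 0.0, 0.2]
finger_gap: 0.0856
grip_force: 0.0
```

>>> {"method": "carry_out", "body": {
  "series": [
    {"delta_rot": [0, 0, -0.191], "travel": [-0.026, 0.986, 0], "fingers": -1},
    {"delta_rot": [0, 0, -0.191], "travel": [-0.026, 0.986, 0], "fingers": -1},
    {"delta_rot": [0, 0, -0.191], "travel": [-0.026, 0.986, 0], "fingers": -1},
    {"delta_rot": [0, 0, -0.191], "travel": [-0.026, 0.986, 0], "fingers": -1},
    {"delta_rot": [0, 0, -0.191], "travel": [-0.026, 0.986, 0], "fingers": -1}
  ]
}}

```text
clock: 23.95
tcp_pos: [0.5303, 0.1221, 0.1728]
orientation: [0.0, 0.711, 0.704, 0.0]
wrist_force: [0.2, 0.3, -0.3]
finger_gap: 0.0856
grip_force: 0.0
```

>>> {"method": "carry_out", "body": {
  "series": [
    {"delta_rot": [0, 0, -0.191], "travel": [-0.026, 0.986, 0], "fingers": -1},
    {"delta_rot": [0, 0, -0.191], "travel": [-0.026, 0.986, 0], "fingers": -1},
    {"delta_rot": [0, 0, -0.191], "travel": [-0.026, 0.986, 0], "fingers": -1},
    {"delta_rot": [0, 0, -0.191], "travel": [-0.026, 0.986, 0], "fingers": -1},
    {"delta_rot": [0, 0, -0.191], "travel": [-0.026, 0.986, 0], "fingers": -1}
  ]
}}

```text
clock: 24.58
tcp_pos: [0.5271, 0.2453, 0.1728]
orientation: [0.0, 0.743, 0.669, 0.0]
wrist_force: [0.1, 0.5, -1.0]
finger_gap: 0.0858
grip_force: 0.0
```

```bash
python3 - <<'E'
from h import *
save("top","pics/t4.png"); s=env.get_state(); print(s["tcp_pos"].round(4),s["orientation"].round(4))
E
```

```text
[0.5269 0.2479 0.1728] [-6.000e-04  7.429e-01  6.694e-01  8.000e-04]
```

View pics/t4.png

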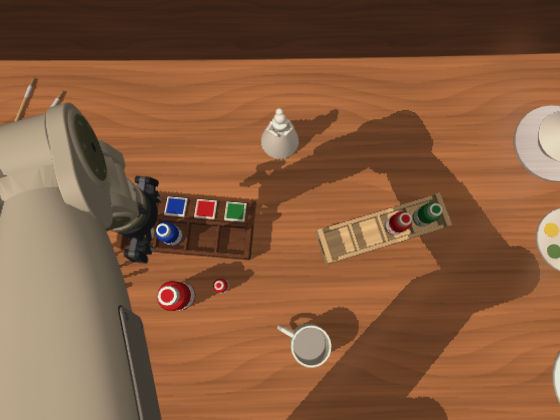

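Red and green now stand upright in the third and fourth compartments, at (401,220) and (431,213). Blue is untouched at (167,233). Picking blue.

>>> {"method": "carry_out", "body": {
  "series": [
    {"delta_rot": [0, 0, 0], "travel": [0, 0, 0], "fingers": -1},
    {"delta_rot": [0, 0, 0], "travel": [0, 0, -1], "fingers": -1},
    {"delta_rot": [0, 0, 0], "travel": [0, 0, -1], "fingers": -1},
    {"delta_rot": [0, 0, 0], "travel": [0, 0, 0], "fingers": -1},
    {"delta_rot": [0, 0, 0], "travel": [0, 0, 0], "fingers": -1}
  ]
}}

```text
clock: 25.25
tcp_pos: [0.5276, 0.244, 0.1236]
orientation: [0.0, 0.743, 0.669, 0.0]
wrist_force: [-0.3, 0.2, -0.1]
finger_gap: 0.0854
grip_force: 0.0
```

>>> {"method": "carry_out", "body": {
  "series": [
    {"delta_rot": [0, 0, 0], "travel": [0, 0, -1], "fingers": -1},
    {"delta_rot": [0, 0, 0], "travel": [0, 0, -1], "fingers": -1},
    {"delta_rot": [0, 0, 0], "travel": [0, 0, -0.7], "fingers": -1},
    {"delta_rot": [0, 0, 0], "travel": [0, 0, -0.27], "fingers": -1},
    {"delta_rot": [0, 0, 0], "travel": [0, 0, 0], "fingers": -1}
  ]
}}

```text
clock: 25.88
tcp_pos: [0.5276, 0.2445, 0.0492]
orientation: [0.0, 0.743, 0.669, 0.0]
wrist_force: [-0.4, -0.6, 0.1]
finger_gap: 0.0856
grip_force: 0.0
```

>>> {"method": "carry_out", "body": {
  "series": [
    {"delta_rot": [0, 0, 0], "travel": [0, 0, 0], "fingers": 1},
    {"delta_rot": [0, 0, 0], "travel": [0, 0, 0], "fingers": 1},
    {"delta_rot": [0, 0, 0], "travel": [0, 0, 0], "fingers": 1},
    {"delta_rot": [0, 0, 0], "travel": [0, 0, 0], "fingers": 1},
    {"delta_rot": [0, 0, 0], "travel": [0, 0, 0], "fingers": 1}
  ]
}}

```text
clock: 26.5
tcp_pos: [0.5276, 0.2447, 0.0494]
orientation: [0.0, 0.743, 0.669, 0.001]
wrist_force: [-1.1, -0.6, 6.1]
finger_gap: 0.0409
grip_force: 40.5
```

>>> {"method": "carry_out", "body": {
  "series": [
    {"delta_rot": [0, 0, 0], "travel": [0, 0, 0.4], "fingers": 1},
    {"delta_rot": [0, 0, 0], "travel": [0, 0, 1], "fingers": 1},
    {"delta_rot": [0, 0, 0], "travel": [0, 0, 1], "fingers": 1},
    {"delta_rot": [0, 0, 0], "travel": [0, 0, 1], "fingers": 1},
    {"delta_rot": [0, 0, 0], "travel": [0, 0, 1], "fingers": 1}
  ]
}}

```text
clock: 27.12
tcp_pos: [0.5268, 0.2444, 0.1594]
orientation: [-0.0, 0.743, 0.669, -0.0]
wrist_force: [-0.0, -0.4, -1.6]
finger_gap: 0.0409
grip_force: 40.6
```

>>> {"method": "carry_out", "body": {
  "series": [
    {"delta_rot": [0, 0, 0], "travel": [0, 0, 0.8], "fingers": 1},
    {"delta_rot": [0, 0, 0.213], "travel": [-0.012, -0.954, 0], "fingers": 1},
    {"delta_rot": [0, 0, 0.213], "travel": [-0.012, -0.954, 0], "fingers": 1},
    {"delta_rot": [0, 0, 0.213], "travel": [-0.012, -0.954, 0], "fingers": 1},
    {"delta_rot": [0, 0, 0.213], "travel": [-0.012, -0.954, 0], "fingers": 1}
  ]
}}

```text
clock: 27.75
tcp_pos: [0.5256, 0.1483, 0.1787]
orientation: [-0.0, 0.714, 0.7, -0.0]
wrist_force: [-0.0, 0.5, -2.4]
finger_gap: 0.041
grip_force: 40.7
```

>>> {"method": "carry_out", "body": {
  "series": [
    {"delta_rot": [0, 0, 0.213], "travel": [-0.012, -0.954, 0], "fingers": 1},
    {"delta_rot": [0, 0, 0.213], "travel": [-0.012, -0.954, 0], "fingers": 1},
    {"delta_rot": [0, 0, 0.213], "travel": [-0.012, -0.954, 0], "fingers": 1},
    {"delta_rot": [0, 0, 0.213], "travel": [-0.012, -0.954, 0], "fingers": 1},
    {"delta_rot": [0, 0, 0.213], "travel": [-0.012, -0.954, 0], "fingers": 1}
  ]
}}

```text
clock: 28.38
tcp_pos: [0.5241, 0.0291, 0.1787]
orientation: [-0.0, 0.676, 0.737, -0.0]
wrist_force: [-0.5, -0.3, -2.0]
finger_gap: 0.0408
grip_force: 40.7
```

>>> {"method": "carry_out", "body": {
  "series": [
    {"delta_rot": [0, 0, 0.213], "travel": [-0.012, -0.954, 0], "fingers": 1},
    {"delta_rot": [0, 0, 0.213], "travel": [-0.012, -0.954, 0], "fingers": 1},
    {"delta_rot": [0, 0, 0.213], "travel": [-0.012, -0.954, 0], "fingers": 1},
    {"delta_rot": [0, 0, 0.213], "travel": [-0.012, -0.954, 0], "fingers": 1},
    {"delta_rot": [0, 0, 0.213], "travel": [-0.012, -0.954, 0], "fingers": 1}
  ]
}}

```text
clock: 29.0
tcp_pos: [0.5226, -0.0901, 0.1787]
orientation: [-0.0, 0.635, 0.772, -0.0]
wrist_force: [0.2, -0.1, -2.1]
finger_gap: 0.0409
grip_force: 40.6
```

>>> {"method": "carry_out", "body": {
  "series": [
    {"delta_rot": [0, 0, 0.213], "travel": [-0.012, -0.954, 0], "fingers": 1},
    {"delta_rot": [0, 0, 0.213], "travel": [-0.012, -0.954, 0], "fingers": 1},
    {"delta_rot": [0, 0, 0.213], "travel": [-0.012, -0.954, 0], "fingers": 1},
    {"delta_rot": [0, 0, 0.213], "travel": [-0.012, -0.954, 0], "fingers": 1},
    {"delta_rot": [0, 0, 0], "travel": [0, 0, 0], "fingers": 1}
  ]
}}

```text
clock: 29.62
tcp_pos: [0.5216, -0.1861, 0.1785]
orientation: [-0.0, 0.603, 0.798, -0.0]
wrist_force: [0.3, 0.5, -1.5]
finger_gap: 0.0412
grip_force: 40.6
```

>>> {"method": "carry_out", "body": {
  "series": [
    {"delta_rot": [0, 0, 0], "travel": [0, 0, 0], "fingers": 1},
    {"delta_rot": [0, 0, 0], "travel": [0, 0, 0], "fingers": 1}
  ]
}}

```text
clock: 29.88
tcp_pos: [0.5216, -0.1839, 0.1786]
orientation: [-0.0, 0.602, 0.799, 0.0]
wrist_force: [-0.1, 0.6, -0.9]
finger_gap: 0.0412
grip_force: 40.6
```

>>> {"method": "carry_out", "body": {
  "series": [
    {"delta_rot": [0, 0, 0], "travel": [0, 0, -1], "fingers": 1},
    {"delta_rot": [0, 0, 0], "travel": [0, 0, -1], "fingers": 1},
    {"delta_rot": [0, 0, 0], "travel": [0, 0, -1], "fingers": 1},
    {"delta_rot": [0, 0, 0], "travel": [0, 0, -1], "fingers": 1},
    {"delta_rot": [0, 0, 0], "travel": [0, 0, -0.7], "fingers": 1}
  ]
}}

```text
clock: 30.5
tcp_pos: [0.5213, -0.1836, 0.06]
orientation: [-0.001, 0.602, 0.799, -0.0]
wrist_force: [0.5, 0.7, -1.1]
finger_gap: 0.0409
grip_force: 40.6
```

>>> {"method": "carry_out", "body": {
  "series": [
    {"delta_rot": [0, 0, 0], "travel": [0, 0, -0.3], "fingers": 1},
    {"delta_rot": [0, 0, 0], "travel": [0, 0, -0.14], "fingers": 1},
    {"delta_rot": [0, 0, 0], "travel": [0, 0, -0.04], "fingers": 1},
    {"delta_rot": [0, 0, 0], "travel": [0, 0, 0], "fingers": 1}
  ]
}}

```text
clock: 31.0
tcp_pos: [0.5222, -0.185, 0.0497]
orientation: [0.001, 0.602, 0.798, 0.0]
wrist_force: [-0.0, -0.3, -2.1]
finger_gap: 0.0408
grip_force: 40.6
```

>>> {"method": "carry_out", "body": {
  "series": [
    {"delta_rot": [0, 0, 0], "travel": [0, 0, -0.04], "fingers": 1},
    {"delta_rot": [0, 0, 0], "travel": [0, 0, 0], "fingers": 1}
  ]
}}

```text
clock: 31.25
tcp_pos: [0.5223, -0.1852, 0.0495]
orientation: [0.001, 0.602, 0.798, 0.0]
wrist_force: [-1.4, 1.1, 5.4]
finger_gap: 0.0411
grip_force: 41.2
```

>>> {"method": "carry_out", "body": {
  "series": [
    {"delta_rot": [0, 0, 0], "travel": [0, 0, 0], "fingers": -1},
    {"delta_rot": [0, 0, 0], "travel": [0, 0, 0], "fingers": -1},
    {"delta_rot": [0, 0, 0], "travel": [0, 0, 0], "fingers": -1},
    {"delta_rot": [0, 0, 0], "travel": [0, 0, 0], "fingers": -1},
    {"delta_rot": [0, 0, 0], "travel": [0, 0, 0], "fingers": -1}
  ]
}}

```text
clock: 31.88
tcp_pos: [0.5217, -0.1848, 0.048]
orientation: [-0.0, 0.602, 0.798, 0.0]
wrist_force: [-0.3, -0.0, 1.1]
finger_gap: 0.0853
grip_force: 0.0
```

>>> {"method": "carry_out", "body": {
  "series": [
    {"delta_rot": [0, 0, 0], "travel": [0, 0, 1], "fingers": -1},
    {"delta_rot": [0, 0, 0], "travel": [0, 0, 1], "fingers": -1},
    {"delta_rot": [0, 0, 0], "travel": [0, 0, 1], "fingers": -1},
    {"delta_rot": [0, 0, 0], "travel": [0, 0, 1], "fingers": -1},
    {"delta_rot": [0, 0, 0], "travel": [0, 0, 1], "fingers": -1}
  ]
}}

```text
clock: 32.5
tcp_pos: [0.5216, -0.1847, 0.1739]
orientation: [-0.0, 0.602, 0.798, 0.0]
wrist_force: [1.0, 0.9, -0.1]
finger_gap: 0.0854
grip_force: 0.0
```

>>> {"method": "carry_out", "body": {
  "series": [
    {"delta_rot": [0, 0, -0.191], "travel": [0.027, 0.98, 0], "fingers": -1},
    {"delta_rot": [0, 0, -0.191], "travel": [0.027, 0.98, 0], "fingers": -1},
    {"delta_rot": [0, 0, -0.191], "travel": [0.027, 0.98, 0], "fingers": -1},
    {"delta_rot": [0, 0, -0.191], "travel": [0.027, 0.98, 0], "fingers": -1},
    {"delta_rot": [0, 0, -0.191], "travel": [0.027, 0.98, 0], "fingers": -1}
  ]
}}

```text
clock: 33.12
tcp_pos: [0.5251, -0.0615, 0.1731]
orientation: [0.0, 0.64, 0.768, 0.0]
wrist_force: [0.6, -0.2, -0.1]
finger_gap: 0.0855
grip_force: 0.0
```

>>> {"method": "carry_out", "body": {
  "series": [
    {"delta_rot": [0, 0, -0.191], "travel": [0.027, 0.98, 0], "fingers": -1},
    {"delta_rot": [0, 0, -0.191], "travel": [0.027, 0.98, 0], "fingers": -1},
    {"delta_rot": [0, 0, -0.191], "travel": [0.027, 0.98, 0], "fingers": -1},
    {"delta_rot": [0, 0, -0.191], "travel": [0.027, 0.98, 0], "fingers": -1},
    {"delta_rot": [0, 0, -0.191], "travel": [0.027, 0.98, 0], "fingers": -1}
  ]
}}

```text
clock: 33.75
tcp_pos: [0.5284, 0.061, 0.173]
orientation: [0.0, 0.676, 0.737, 0.0]
wrist_force: [0.2, -0.3, 0.8]
finger_gap: 0.0852
grip_force: 0.0
```

>>> {"method": "carry_out", "body": {
  "series": [
    {"delta_rot": [0, 0, -0.191], "travel": [0.027, 0.98, 0], "fingers": -1},
    {"delta_rot": [0, 0, -0.191], "travel": [0.027, 0.98, 0], "fingers": -1},
    {"delta_rot": [0, 0, -0.191], "travel": [0.027, 0.98, 0], "fingers": -1},
    {"delta_rot": [0, 0, -0.191], "travel": [0.027, 0.98, 0], "fingers": -1},
    {"delta_rot": [0, 0, -0.191], "travel": [0.027, 0.98, 0], "fingers": -1}
  ]
}}

```text
clock: 34.38
tcp_pos: [0.5318, 0.1835, 0.173]
orientation: [0.0, 0.71, 0.704, -0.0]
wrist_force: [-0.9, 0.1, 0.4]
finger_gap: 0.0857
grip_force: 0.0
```

```bash
python3 - <<'E'
from h import *
save("wrist","pics/w5.png"); save("top","pics/t5.png"); s=env.get_state(); c=env.read_camera("wrist"); T=wT(c,s)
for p,a in blobs(c["color"],*COL["y"],60): print(p,a,pix(c,[p],.113,T).round(4),pix(c,[p],.039,T).round(4))
E
```

```text
[284.66, 39.5] 2019 [[0.5338 0.2926 0.113 ]] [[0.5349 0.3058 0.039 ]]
[286.44, 13.29] 859 [[0.5348 0.3054 0.113 ]] [[0.5362 0.3233 0.039 ]]
[367.11, 46.1] 2306 [[0.5778 0.2894 0.113 ]] [[0.5949 0.3014 0.039 ]]
```

View pics/t5.png

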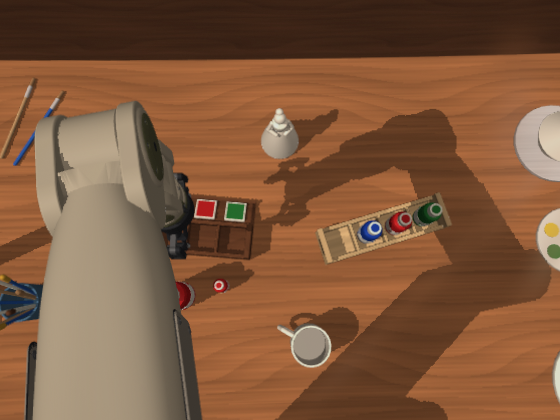

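Blue, red and green stand in compartments 2 to 4, at (371,230), (401,221) and (431,212). The wrist camera puts yellow's dab at world (0.535, 0.3055), which agrees with the plan.

>>> {"method": "carry_out", "body": {
  "series": [
    {"delta_rot": [0, 0, -0.191], "travel": [0.027, 0.98, 0], "fingers": -1},
    {"delta_rot": [0, 0, -0.191], "travel": [0.027, 0.98, 0], "fingers": -1},
    {"delta_rot": [0, 0, -0.191], "travel": [0.027, 0.98, 0], "fingers": -1},
    {"delta_rot": [0, 0, -0.191], "travel": [0.027, 0.98, 0], "fingers": -1},
    {"delta_rot": [0, 0, -0.191], "travel": [0.027, 0.98, 0], "fingers": -1}
  ]
}}

```text
clock: 35.15
tcp_pos: [0.5355, 0.3049, 0.173]
orientation: [0.0, 0.743, 0.669, -0.0]
wrist_force: [-0.1, 0.2, -0.6]
finger_gap: 0.085
grip_force: 0.0
```

>>> {"method": "carry_out", "body": {
  "series": [
    {"delta_rot": [0, 0, 0], "travel": [0, 0, 0], "fingers": -1},
    {"delta_rot": [0, 0, 0], "travel": [0, 0, -1], "fingers": -1},
    {"delta_rot": [0, 0, 0], "travel": [0, 0, -1], "fingers": -1},
    {"delta_rot": [0, 0, 0], "travel": [0, 0, 0], "fingers": -1},
    {"delta_rot": [0, 0, 0], "travel": [0, 0, 0], "fingers": -1}
  ]
}}

```text
clock: 35.78
tcp_pos: [0.5358, 0.3045, 0.124]
orientation: [0.0, 0.743, 0.669, 0.0]
wrist_force: [0.7, 0.2, 1.3]
finger_gap: 0.0853
grip_force: 0.0
```

>>> {"method": "carry_out", "body": {
  "series": [
    {"delta_rot": [0, 0, 0], "travel": [0, 0, -1], "fingers": -1},
    {"delta_rot": [0, 0, 0], "travel": [0, 0, -1], "fingers": -1},
    {"delta_rot": [0, 0, 0], "travel": [0, 0, -0.7], "fingers": -1},
    {"delta_rot": [0, 0, 0], "travel": [0, 0, -0.27], "fingers": -1},
    {"delta_rot": [0, 0, 0], "travel": [0, 0, 0], "fingers": -1}
  ]
}}

```text
clock: 36.4
tcp_pos: [0.5354, 0.3052, 0.049]
orientation: [0.0, 0.743, 0.67, 0.0]
wrist_force: [0.6, 0.1, 0.2]
finger_gap: 0.0854
grip_force: 0.0
```

>>> {"method": "carry_out", "body": {
  "series": [
    {"delta_rot": [0, 0, 0], "travel": [0, 0, 0], "fingers": 1},
    {"delta_rot": [0, 0, 0], "travel": [0, 0, 0], "fingers": 1},
    {"delta_rot": [0, 0, 0], "travel": [0, 0, 0], "fingers": 1},
    {"delta_rot": [0, 0, 0], "travel": [0, 0, 0], "fingers": 1},
    {"delta_rot": [0, 0, 0], "travel": [0, 0, 0], "fingers": 1}
  ]
}}

```text
clock: 37.02
tcp_pos: [0.5358, 0.3055, 0.0497]
orientation: [0.0, 0.743, 0.67, 0.001]
wrist_force: [-0.9, -0.6, 4.7]
finger_gap: 0.0413
grip_force: 40.9
```

>>> {"method": "carry_out", "body": {
  "series": [
    {"delta_rot": [0, 0, 0], "travel": [0, 0, 0.4], "fingers": 1},
    {"delta_rot": [0, 0, 0], "travel": [0, 0, 1], "fingers": 1},
    {"delta_rot": [0, 0, 0], "travel": [0, 0, 1], "fingers": 1},
    {"delta_rot": [0, 0, 0], "travel": [0, 0, 1], "fingers": 1},
    {"delta_rot": [0, 0, 0], "travel": [0, 0, 1], "fingers": 1}
  ]
}}

```text
clock: 37.65
tcp_pos: [0.5348, 0.305, 0.1595]
orientation: [-0.0, 0.743, 0.67, -0.0]
wrist_force: [0.5, -1.0, -1.4]
finger_gap: 0.0409
grip_force: 40.7
```

>>> {"method": "carry_out", "body": {
  "series": [
    {"delta_rot": [0, 0, 0], "travel": [0, 0, 0.8], "fingers": 1},
    {"delta_rot": [0, 0, 0.213], "travel": [-0.07, -0.947, 0], "fingers": 1},
    {"delta_rot": [0, 0, 0.213], "travel": [-0.07, -0.947, 0], "fingers": 1},
    {"delta_rot": [0, 0, 0.213], "travel": [-0.07, -0.947, 0], "fingers": 1},
    {"delta_rot": [0, 0, 0.213], "travel": [-0.07, -0.947, 0], "fingers": 1}
  ]
}}

```text
clock: 38.28
tcp_pos: [0.5277, 0.2097, 0.1787]
orientation: [-0.0, 0.713, 0.701, -0.0]
wrist_force: [0.2, 0.6, -1.3]
finger_gap: 0.0412
grip_force: 40.7
```

>>> {"method": "carry_out", "body": {
  "series": [
    {"delta_rot": [0, 0, 0.213], "travel": [-0.07, -0.947, 0], "fingers": 1},
    {"delta_rot": [0, 0, 0.213], "travel": [-0.07, -0.947, 0], "fingers": 1},
    {"delta_rot": [0, 0, 0.213], "travel": [-0.07, -0.947, 0], "fingers": 1},
    {"delta_rot": [0, 0, 0.213], "travel": [-0.07, -0.947, 0], "fingers": 1},
    {"delta_rot": [0, 0, 0.213], "travel": [-0.07, -0.947, 0], "fingers": 1}
  ]
}}

```text
clock: 38.9
tcp_pos: [0.519, 0.0913, 0.1788]
orientation: [-0.0, 0.675, 0.738, -0.0]
wrist_force: [0.9, -0.5, -0.7]
finger_gap: 0.0408
grip_force: 40.7
```

>>> {"method": "carry_out", "body": {
  "series": [
    {"delta_rot": [0, 0, 0.213], "travel": [-0.07, -0.947, 0], "fingers": 1},
    {"delta_rot": [0, 0, 0.213], "travel": [-0.07, -0.947, 0], "fingers": 1},
    {"delta_rot": [0, 0, 0.213], "travel": [-0.07, -0.947, 0], "fingers": 1},
    {"delta_rot": [0, 0, 0.213], "travel": [-0.07, -0.947, 0], "fingers": 1},
    {"delta_rot": [0, 0, 0.213], "travel": [-0.07, -0.947, 0], "fingers": 1}
  ]
}}

```text
clock: 39.52
tcp_pos: [0.5102, -0.0269, 0.1788]
orientation: [-0.0, 0.635, 0.773, -0.0]
wrist_force: [-0.2, -0.1, -1.1]
finger_gap: 0.0411
grip_force: 40.7
```

>>> {"method": "carry_out", "body": {
  "series": [
    {"delta_rot": [0, 0, 0.213], "travel": [-0.07, -0.947, 0], "fingers": 1},
    {"delta_rot": [0, 0, 0.213], "travel": [-0.07, -0.947, 0], "fingers": 1},
    {"delta_rot": [0, 0, 0.213], "travel": [-0.07, -0.947, 0], "fingers": 1},
    {"delta_rot": [0, 0, 0.213], "travel": [-0.07, -0.947, 0], "fingers": 1},
    {"delta_rot": [0, 0, 0], "travel": [0, 0, 0], "fingers": 1}
  ]
}}

```text
clock: 40.15
tcp_pos: [0.5034, -0.1221, 0.1788]
orientation: [-0.0, 0.603, 0.798, -0.0]
wrist_force: [0.4, 0.6, -0.5]
finger_gap: 0.0408
grip_force: 40.7
```

>>> {"method": "carry_out", "body": {
  "series": [
    {"delta_rot": [0, 0, 0], "travel": [0, 0, 0], "fingers": 1},
    {"delta_rot": [0, 0, 0], "travel": [0, 0, 0], "fingers": 1}
  ]
}}

```text
clock: 40.4
tcp_pos: [0.5036, -0.1202, 0.1788]
orientation: [-0.0, 0.601, 0.799, 0.0]
wrist_force: [-0.0, 0.4, -1.5]
finger_gap: 0.0411
grip_force: 40.7
```

>>> {"method": "carry_out", "body": {
  "series": [
    {"delta_rot": [0, 0, 0], "travel": [0.02, -0.03, -1], "fingers": 1},
    {"delta_rot": [0, 0, 0], "travel": [0, 0, -1], "fingers": 1},
    {"delta_rot": [0, 0, 0], "travel": [0, 0, -1], "fingers": 1},
    {"delta_rot": [0, 0, 0], "travel": [0, 0, -1], "fingers": 1},
    {"delta_rot": [0, 0, 0], "travel": [0, 0, -0.7], "fingers": 1}
  ]
}}

```text
clock: 41.02
tcp_pos: [0.5038, -0.1207, 0.0602]
orientation: [-0.001, 0.601, 0.799, -0.0]
wrist_force: [0.5, -0.3, -2.1]
finger_gap: 0.0412
grip_force: 40.7
```

>>> {"method": "carry_out", "body": {
  "series": [
    {"delta_rot": [0, 0, 0], "travel": [0, 0, -0.3], "fingers": 1},
    {"delta_rot": [0, 0, 0], "travel": [0, 0, -0.14], "fingers": 1},
    {"delta_rot": [0, 0, 0], "travel": [0, 0, -0.04], "fingers": 1},
    {"delta_rot": [0, 0, 0], "travel": [0, 0, 0], "fingers": 1}
  ]
}}

```text
clock: 41.52
tcp_pos: [0.5048, -0.1218, 0.0499]
orientation: [0.001, 0.602, 0.799, 0.0]
wrist_force: [-0.3, 0.4, -0.7]
finger_gap: 0.0408
grip_force: 40.7
```

>>> {"method": "carry_out", "body": {
  "series": [
    {"delta_rot": [0, 0, 0], "travel": [0, 0, -0.04], "fingers": 1},
    {"delta_rot": [0, 0, 0], "travel": [0, 0, 0], "fingers": 1}
  ]
}}

```text
clock: 41.78
tcp_pos: [0.5048, -0.122, 0.0497]
orientation: [0.001, 0.602, 0.799, 0.0]
wrist_force: [-1.6, 0.9, 5.1]
finger_gap: 0.041
grip_force: 41.6
```

>>> {"method": "carry_out", "body": {
  "series": [
    {"delta_rot": [0, 0, 0], "travel": [0, 0, 0], "fingers": -1},
    {"delta_rot": [0, 0, 0], "travel": [0, 0, 0], "fingers": -1},
    {"delta_rot": [0, 0, 0], "travel": [0, 0, 0], "fingers": -1},
    {"delta_rot": [0, 0, 0], "travel": [0, 0, 0], "fingers": -1},
    {"delta_rot": [0, 0, 0], "travel": [0, 0, 0], "fingers": -1}
  ]
}}

```text
clock: 42.4
tcp_pos: [0.5042, -0.1217, 0.0482]
orientation: [-0.0, 0.602, 0.799, 0.0]
wrist_force: [0.7, -0.4, -0.5]
finger_gap: 0.0853
grip_force: 0.0
```

>>> {"method": "carry_out", "body": {
  "series": [
    {"delta_rot": [0, 0, 0], "travel": [0, 0, 1], "fingers": -1},
    {"delta_rot": [0, 0, 0], "travel": [0, 0, 1], "fingers": -1},
    {"delta_rot": [0, 0, 0], "travel": [0, 0, 1], "fingers": -1},
    {"delta_rot": [0, 0, 0], "travel": [0, 0, 1], "fingers": -1},
    {"delta_rot": [0, 0, 0], "travel": [0, 0, 1], "fingers": -1}
  ]
}}

```text
clock: 43.02
tcp_pos: [0.5042, -0.1217, 0.1741]
orientation: [0.0, 0.602, 0.799, 0.0]
wrist_force: [1.1, -1.2, 0.4]
finger_gap: 0.0858
grip_force: 0.0
```

>>> {"method": "carry_out", "body": {
  "series": [
    {"delta_rot": [0, 0, 0], "travel": [0, 1, 0], "fingers": -1},
    {"delta_rot": [0, 0, 0], "travel": [0, 1, 0], "fingers": -1},
    {"delta_rot": [0, 0, 0], "travel": [0, 1, 0], "fingers": -1},
    {"delta_rot": [0, 0, 0], "travel": [0, 1, 0], "fingers": -1},
    {"delta_rot": [0, 0, 0], "travel": [0, 1, 0], "fingers": -1}
  ]
}}

```text
clock: 43.65
tcp_pos: [0.5042, 0.0041, 0.1733]
orientation: [0.0, 0.602, 0.799, 0.0]
wrist_force: [-0.1, -0.4, 0.5]
finger_gap: 0.0854
grip_force: 0.0
```

>>> {"method": "carry_out", "body": {
  "series": [
    {"delta_rot": [0, 0, 0], "travel": [0, 1, 0], "fingers": -1},
    {"delta_rot": [0, 0, 0], "travel": [0, 1, 0], "fingers": -1},
    {"delta_rot": [0, 0, 0], "travel": [0, 1, 0], "fingers": -1},
    {"delta_rot": [0, 0, 0], "travel": [0, 0, 0], "fingers": -1},
    {"delta_rot": [0, 0, 0], "travel": [0, 0, 0], "fingers": -1}
  ]
}}

```text
clock: 44.28
tcp_pos: [0.5043, 0.078, 0.1733]
orientation: [0.0, 0.602, 0.799, -0.0]
wrist_force: [0.3, -0.1, 0.9]
finger_gap: 0.0855
grip_force: 0.0
```

```bash
python3 - <<'E'
from h import *
save("top","pics/t6.png"); save("side","pics/s6.png"); print(env.get_state()["clock"])
E
```

```text
44.375
```

View pics/t6.png

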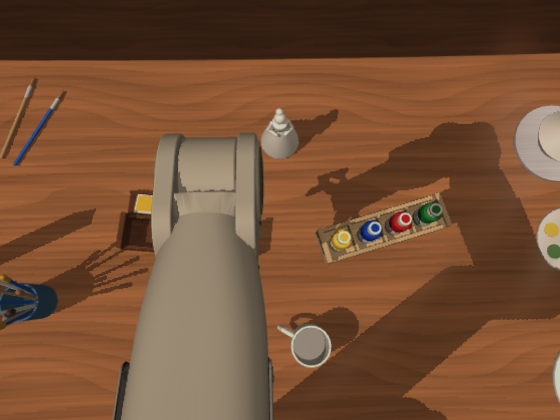

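View pics/s6.png

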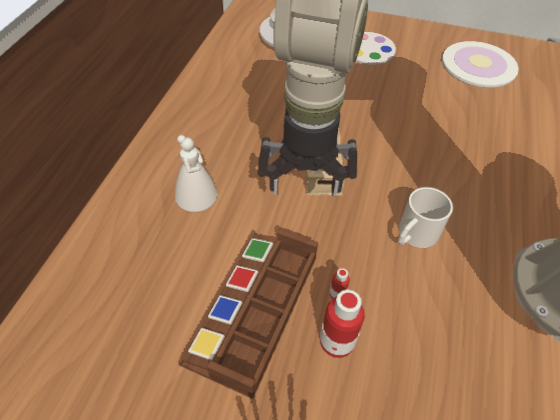

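The top view shows yellow (342,240), blue (371,231), red (401,222) and green (431,213) upright in the caddy, one to a compartment. The side view shows the rack empty, and the figurine, at (280,140) in the top view, still in its place. The gripper is clear of everything, so I'm handing in.

```bash
python3 -c "
from workcell import env
print(env.hand_in())"
```

```text
the job is handed in; nothing more can be done
None
```

The four bottles stand upright in the caddy, one to a compartment, in swatch order from left to right (yellow, blue, red, green); the figurine was not touched, and I handed the job in at about 44 s.

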